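# Close up the tea things

### The job

Tea is over, so close up: with your fingertips push the thrown-back lid of the tea caddy up and over until it is fully shut, then press the button on top of the green flask all the way down. Only push and press: do not lift, drag or topple the caddy or the flask, and leave the cups, the saucer and the teaspoon where they are.

Things in the scene. Friction and masses are not known exactly. Their poses are not given: they have to be found in the camera images.
- caddy: Red plastic tea caddy, an open-topped box standing loose on the cubby floor (0.6 to 0.9 kg): 105 mm along its x, 135 mm along its y, 105 mm high (z up). Origin: centre of its underside. Its lid is hinged along its rear (+x) top edge; -x is its front, which faces roughly towards the robot.
- caddy_hinge (a point): Middle of the hinge line of the caddy's lid, on the caddy's rear top edge (52.5 mm along the caddy's +x from its origin, 105 mm up). The hinge runs along the caddy's y.
- caddy_lid (a joint): Angle of the lid, rad: 0 is fully shut (lid level on the box), 1.57 stands upright, larger leans back behind the caddy; stop at 2.15. The hinge is stiff (0.05 N m): the lid stays at whatever angle it is left and does not fall, so about 1 N at its free edge moves it and it must be pushed all the way down.
- lid_edge (a point): Middle of the free edge of the cream-coloured lid, on its outer face (the upper face when shut). The lid is a plate 109 mm from hinge line to free edge, 139 mm wide (along the caddy's y), 10 mm thick; the hinge line lies on its inner face. A red tab under the free edge (34 mm wide) sticks out 13 mm from the inner face.
- flask: Green steel flask standing loose and upright, 76 mm diameter, with a black stopper 58 mm in diameter whose top is 200 mm up; 0.6 to 1 kg. Origin: centre of its underside, z up.
- button_top (a point): Centre of the top of the round white push button (30 mm diameter) in the flask's stopper, on the flask's axis; 212 mm up when the button is out, 204 mm when it is fully down.
- flask_button (a joint): How far the button is pushed in, m: 0 out, 0.008 fully down. It slides straight down, takes about 3 N to move, has no spring and stays where it is left.
- saucer: Green glass saucer, 130 mm diameter, 14 mm high, loose, with cup_a standing on it. Origin: centre of its underside.
- cup_a: White porcelain cup without handle, 74 mm across the rim, 62 mm high, standing on the saucer. Origin: centre of its underside.
- cup_b: White porcelain cup without handle, 74 mm across the rim, 62 mm high, standing on the cubby floor. Origin: centre of its underside.
- spoon: Steel teaspoon 140 mm long lying on the cubby floor. Origin: middle of its length, on the floor; its x runs along it, from handle to bowl.
Mind the look-alikes: they are no part of the job. Of the things shaped like the flask, the green one is meant.

How it is judged:
On the way, in this order (a step that is already met when the one before it is completed fails the run):
1. the caddy's lid is pushed over and fully shut (value of joint caddy_lid below 0.05 rad), for 0.2 s.
2. the flask's button is pressed all the way down (value of joint flask_button above 0.0065 m), for 0.2 s.
At the end, for the whole second after the job is handed in: The lid is within 0.05 rad of shut, the button at least 6.5 mm down, caddy and flask upright, at rest and within 40 mm of where they stood, and the cups, saucer and spoon within 25 mm of where they were (value of joint caddy_lid below 0.05 rad and value of joint flask_button above 0.0065 m and distance of each of caddy, flask from where it was at the start of the episode below 0.04 m and angle between each of caddy, flask's own z axis and vertical below 0.05 rad and linear speed of each of caddy, flask below 0.02 m/s and distance of each of cup_a, cup_b, saucer, spoon from where it was at the start of the episode below 0.025 m); the robot touches nothing.
It fails at once if the caddy is lifted, tipped or dragged away (height (world z) of caddy above 0.015 m or angle between caddy's own z axis and vertical above 0.3 rad or distance of caddy from where it was at the start of the episode above 0.05 m).
It fails at once if the flask is lifted, tipped or dragged away (height (world z) of flask above 0.015 m or angle between flask's own z axis and vertical above 0.3 rad or distance of flask from where it was at the start of the episode above 0.05 m).
It fails at once if a cup, the saucer or the teaspoon is disturbed (distance of any of cup_a, cup_b, saucer, spoon from where it was at the start of the episode above 0.03 m or angle between any of cup_a, cup_b, saucer's own z axis and vertical above 0.4 rad).
It also fails if it takes over 48 s, if anything falls off the work surface, if the arm or the gripper's body presses on something with over 40 N, if the wrist force passes 120 N, or if a joint passes its speed limit or range.

### The arm

A 6-joint arm with a two-finger parallel gripper is mounted at the origin on the work surface. World frame = base frame: x ahead of the robot, y to its left, z up, the work surface at z = 0. Lengths are in m, angles in rad, forces in N, time in s.
With the tool pointing down it reaches from about 0.3 to 0.775 m from the base axis. Payload 14.6 kg.
Tool frame: the origin (TCP) lies midway between the tips of the shut fingers; the grasp point (between the pads) lies 19 mm behind it; z points along the fingers, y is the line along which they close (so a half turn about z gives the same grasp; the last joint's range is limited). The gripper opens to 94 mm and grips with 3 to 60 N. Pads are 16 mm wide; open, the fingers measure 119 mm over their backs; the gripper's body (75 mm by 177 mm) begins 78 mm behind the grasp point.
Start: joints at [1.077, 0.3, 1.521, -0, 1.321, -0.067], TCP at [0.228, 0.501, 0.205] pointing down, gripper open.
Joint ranges: [-3.03, 3.03], [-0.79, 2.21], [0.23, 2.52], [-1.04, 4.18], [0, 3.07], [-2.55, 2.55]. Speed limits (rad/s): [2.22, 2.22, 2.57, 3.14, 3.14, 3.14].

### API

Orientations are given as a unit quaternion [x, y, z, w].
In Python, from rig import get_obs, camera, hand_in, trace, place_of gives the robot as it stands.
- The arm moves only by the tool carry_out, never from a script. Its argument "moves" is text: rows parted by semicolons, each of 7 numbers parted by spaces: the gripper's target within -1 to 1 (fully open at 1, half-way at 0, shut at -1), then the shift along the world's x, y, z scaled (see below), then the turn, a rotation vector about the world's x, y, z scaled (see below). A call has 1 to 5 rows; each row is the pose to reach, as a shift and turn from the pose commanded when the call began; what a row does not reach only later rows make up. The controller multiplies each number of a shift by 25 cm and each number of a turn by 1.5 rad. A row lasts 1/8 s, in which the tool goes at most 62.5 mm and 10.7 degrees, less where a joint would pass 70% of its speed; a pose out of reach is approached as far as the arm can. A call with a number of a shift or a turn outside -1 to 1 is refused whole. A call with a gripper value outside its range is refused whole. The fingers move at their own pace and stop on an object; the grip force is fixed at half the most. Time passes only in rows, so rows that repeat a pose let the fingers close. It gives the time, the measured TCP pose, the force, the opening and the grip force at its end, in the units of the state.
- get_obs(): the state, without advancing time (a new reading comes with each control period).
- camera(name): name is "scene" or "top"; returns a dict with "image" (480x640x3 uint8, blue, green, red), "K" (3x3 intrinsics, pixels), "view" (4x4, takes a point from world to camera coordinates). Camera axes: x right, y down, z forward; pixel columns grow to the right and rows downward; lengths in m; the calibration is good to about 2 mm. A picture is of the moment at which its call begins. There is no depth.
- hand_in(): hands the job in; it is judged then, once.
Trained networks look in the newest picture that a camera, given by its name, has taken for a name from the list of things; names that differ only in an ending like _2 or _b are one class to them, and where a whole thing is asked for, a point or a joint stands for the part that bears it (a point fixed in the world has none). Each returns a list of dicts, best first, with "conf" (0 to 1); they miss things now and then, are a little off and sometimes report something else, mostly with a low value. They report only what shows in the picture. A call takes as long as a camera call. They do not tell look-alikes from the thing itself.
- trace(camera, label): "region" (480x640 bool, what is visible of it) and "rect" ([centre column, centre row, width, height] in pixels, round what is visible of it).
- place_of(camera, label): "at" ([column, row] in pixels: a listed point, or the origin of a listed thing).
The state is a dict: "clock": time; "joint_positions": joint angles; "joint_vel": joint speeds; "tau": joint torques, N m; "position": TCP position; "ee_rot": TCP orientation; "ft_force": force on the tool from outside, world axes, zero at the start; "torque": the same for the moment, N m; "width": finger opening in m; "grasp_force": force on a finger pad.
Only numpy, scipy, OpenCV 4.12 (cv2) and the standard library are available. Lean on these libraries where they do the work, as an engineer would, in place of code of your own. Each camera call takes 0.05 s, during which the arm holds its last target. There are 200 camera calls.

## Working session

There is one attempt and no reset: what is moved stays moved. The work goes in short steps, Python scripts to look and compute and a tool call to move; the robot and the scene stay as the last step left them, time stands still between calls to the robot, and variables do not carry over. Pictures are saved under pics/ and viewed, at most 10 in all, crops included, and the job is handed in when it is done.

Besides the shell and the picture viewer there is one more tool, called after ">>>" as name(argument=value, ...) on one line, values as JSON. carry_out: Moves the arm, as the interface text tells. Shifts and turns lie within -1 to 1; 1 stands for 25 cm of shift or 1.5 rad of turn. Its arguments: {"type":"object","properties":{"moves":{"type":"string"}},"required":["moves"]}

```bash
mkdir -p pics; cat > h.py <<'E'
import numpy as np, cv2
from rig import *
def ray(c,px):
    K=np.array(c["K"]);V=np.array(c["view"]);R=V[:3,:3];o=-R.T@V[:3,3]
    d=R.T@np.linalg.inv(K)@np.array([px[0],px[1],1.]);return o,d/np.linalg.norm(d)
def atz(c,px,z):
    o,d=ray(c,px);return o+d*(z-o[2])/d[2]
def proj(c,p):
    V=np.array(c["view"]);q=np.array(c["K"])@(V[:3,:3]@np.array(p)+V[:3,3]);return q[:2]/q[2]
def tri(c1,p1,c2,p2):
    o1,d1=ray(c1,p1);o2,d2=ray(c2,p2)
    s=np.linalg.lstsq(np.c_[d1,-d2],o2-o1,rcond=None)[0]
    a=o1+s[0]*d1;b=o2+s[1]*d2;return (a+b)/2,np.linalg.norm(a-b)
E
python3 - <<'E'
from h import *
np.set_printoptions(precision=3,suppress=True)
for n in("scene","top"):
    c=camera(n);cv2.imwrite(f"pics/{n}0.png",c["image"]);print(n,ray(c,(320,240)))
    for l in("caddy","caddy_hinge","lid_edge","flask","button_top","saucer","cup_a","spoon"):
        print(l,[(np.round(r["at"]),round(r["conf"],2)) for r in place_of(n,l)[:4]])
E
```

```text
scene (array([ 0.95 , -0.664,  0.669]), array([-0.421,  0.686, -0.593]))
caddy [(array([356., 222.]), 0.81)]
caddy_hinge [(array([371., 193.]), 0.75)]
lid_edge []
flask [(array([262., 327.]), 0.81), (array([219., 305.]), 0.72)]
button_top [(array([260., 236.]), 0.63), (array([212., 213.]), 0.57)]
saucer [(array([385., 314.]), 0.94), (array([295., 281.]), 0.42)]
cup_a [(array([293., 259.]), 0.91), (array([386., 310.]), 0.65), (array([392., 160.]), 0.17)]
spoon [(array([295., 278.]), 0.65), (array([258., 238.]), 0.44)]
top (array([0.476, 0.002, 0.87 ]), array([ 0.081, -0.053, -0.995]))
caddy [(array([168., 263.]), 0.86)]
caddy_hinge [(array([166., 228.]), 0.73)]
lid_edge [(array([154., 193.]), 0.7)]
flask [(array([383., 310.]), 0.84), (array([388., 249.]), 0.69), (array([155., 191.]), 0.36)]
button_top [(array([409., 319.]), 0.71), (array([423., 240.]), 0.67)]
saucer [(array([311., 161.]), 0.98)]
cup_a [(array([309., 159.]), 0.74), (array([287., 283.]), 0.71)]
spoon [(array([312., 265.]), 0.76), (array([388., 254.]), 0.43)]
```

View pics/scene0.png

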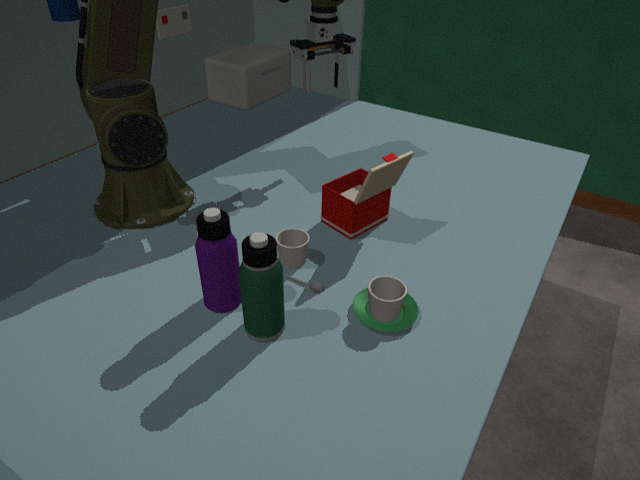

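View pics/top0.png

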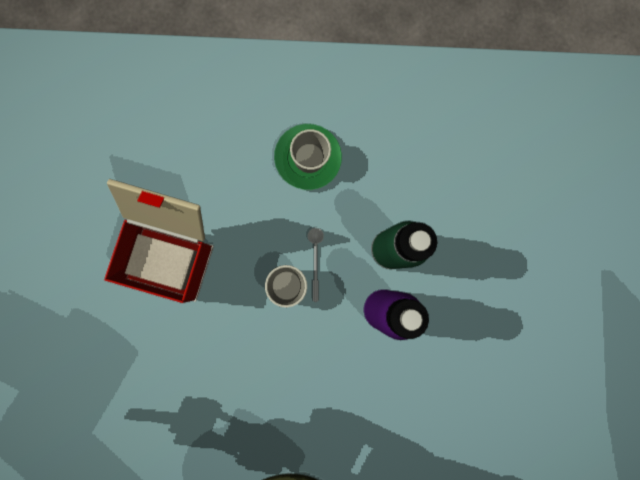

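The scene picture shows the caddy at about (356,205) with its lid thrown back to (410,155), and cup b at (293,248). The saucer and cup a are at (386,308). The top view agrees: caddy (160,260), lid free edge (153,190).

Flask candidates are the green one (scene 262,290 with button 260,240; top button 420,240) and a purple look-alike (scene 219,260 with button 212,213; top button 411,320). I choose the green one.

```bash
python3 - <<'E'
from h import *
np.set_printoptions(precision=3,suppress=True)
S=camera("scene");T=camera("top")
print("button",tri(S,(260,238),T,(422,240)),atz(T,(421,240),.212),atz(S,(260,238),.212))
print("purple btn",atz(T,(411,320),.212))
print("hinge",tri(S,(371,193),T,(166,228)),atz(T,(166,228),.105),atz(S,(371,193),.105))
print("caddy",atz(T,(168,263),0),atz(S,(356,222),0))
for n,p in dict(fl=(107,278),fr=(184,300),br=(210,243),bl=(127,222)).items(): print(n,atz(T,p,.105))
print("edge corners scene+top", tri(S,(411,153),T,(108,182)),tri(S,(366,183),T,(201,208)))
print("saucer",atz(T,(308,157),0),"cupb",atz(T,(286,287),.062))
o=get_obs();print(o["position"],o["ee_rot"],o["width"])
a=cv2.resize(S["image"][190:350,180:340],(480,480));b=cv2.resize(T["image"][150:310,90:250],(480,480))
e=cv2.resize(S["image"][140:240,310:430],(576,480))
cv2.imwrite("pics/crop.png",cv2.resize(np.hstack([a,e]),(800,364)));cv2.imwrite("pics/crop2.png",b)
E
```

```text
button (array([ 0.536, -0.181,  0.208]), np.float64(0.0042502663472097505)) [ 0.533 -0.18   0.212] [ 0.541 -0.185  0.212]
purple btn [ 0.418 -0.165  0.212]
hinge (array([0.549, 0.216, 0.103]), np.float64(0.0060287163667486115)) [0.551 0.217 0.105] [0.549 0.209 0.105]
caddy [0.496 0.239 0.   ] [0.508 0.224 0.   ]
fl [0.467 0.307 0.105]
fr [0.434 0.181 0.105]
br [0.528 0.144 0.105]
bl [0.559 0.281 0.105]
edge corners scene+top (array([0.607, 0.279, 0.195]), np.float64(0.0020813036197897296)) (array([0.571, 0.144, 0.171]), np.float64(0.012405350308961656))
saucer [ 0.707 -0.017  0.   ] cupb [0.458 0.017 0.062]
[0.228 0.501 0.205] [0.212 0.977 0.    0.   ] 0.09433799764361595
```

View pics/crop.png

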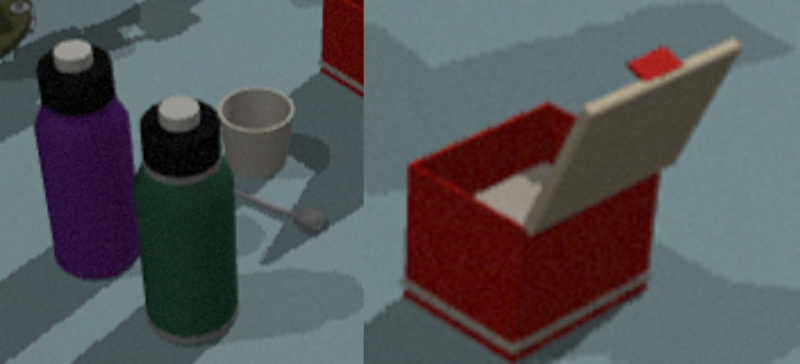

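View pics/crop2.png

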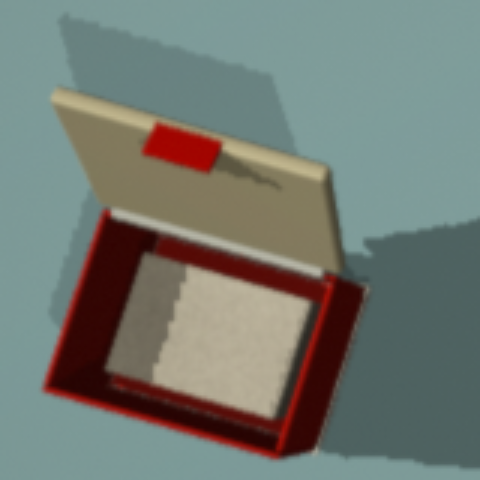

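Both crops confirm that the green flask is the one meant, with the purple one just left of it. They also show the lid leaning back, with its outer face to the rear. The hinge is at about (0.548, 0.214, 0.105), caddy yaw is about -0.256 and the lid angle about 2.05. The plan is to cross high over the lid with shut fingers, then come down behind it.

>>> carry_out(moves="-1 0 0 0.35 0 0 0.113; -1 0 0 0.35 0 0 0.113; -1 0.8 -0.6 0.35 0 0 0.113; -1 0.8 -0.6 0.35 0 0 0.113; -1 0.8 -0.6 0.35 0 0 0.113")

```text
clock: 1.62
position: [0.3789, 0.3869, 0.2931]
ee_rot: [0.128, 0.992, 0.0, 0.0]
ft_force: [-0.1, 1.4, 0.4]
width: 0.0473
grasp_force: 0.0
```

>>> carry_out(moves="-1 0 0 0 0 0 0; -1 0 0 0 0 0 0; -1 0 0 0 0 0 0; -1 0 0 0 0 0 0")

```text
clock: 2.12
position: [0.3769, 0.3889, 0.293]
ee_rot: [0.127, 0.992, 0.0, 0.0]
ft_force: [0.2, -0.2, 0.7]
width: 0.0074
grasp_force: 0.0
```

>>> carry_out(moves="-1 0.6 -0.4 0 0 0 0; -1 0.6 -0.4 0 0 0 0; -1 0.6 -0.4 0 0 0 0; -1 0.6 -0.4 0 0 0 0; -1 0.6 -0.4 0 0 0 0")

```text
clock: 2.75
position: [0.5271, 0.2888, 0.2929]
ee_rot: [0.128, 0.992, 0.0, -0.0]
ft_force: [-0.9, 0.5, -0.1]
width: 0.0006
grasp_force: 0.0
```

>>> carry_out(moves="-1 0.48 -0.4 0 0 0 0; -1 0.48 -0.4 0 0 0 0; -1 0.48 -0.4 0 0 0 0; -1 0.48 -0.4 0 0 0 0; -1 0.48 -0.4 0 0 0 0")

```text
clock: 3.38
position: [0.6467, 0.1898, 0.2933]
ee_rot: [0.127, 0.992, 0.0, 0.0]
ft_force: [-0.1, 0.0, 0.4]
width: 0.0007
grasp_force: 0.0
```

>>> carry_out(moves="-1 0 0 -0.2 0 0 0; -1 0 0 -0.35 0 0 0; -1 0 0 -0.5 0 0 0; -1 0 0 -0.5 0 0 0")

```text
clock: 3.88
position: [0.6457, 0.1894, 0.1661]
ee_rot: [0.127, 0.992, -0.001, -0.002]
ft_force: [0.5, 0.7, 0.6]
width: 0.0005
grasp_force: 0.0
```

```bash
python3 - <<'E'
from h import *
S=camera("scene");T=camera("top")
o=get_obs();print(o["position"],o["ft_force"],proj(S,o["position"]),proj(T,o["position"]))
a=cv2.resize(S["image"][100:240,300:460],(400,350));b=cv2.resize(T["image"][150:310,90:273],(400,350))
cv2.imwrite("pics/c3.png",np.hstack([a,b]))
E
```

```text
[0.6476146  0.18927684 0.16999887] [-0.04693095 -0.22040326  0.93226174] [410.75786373 184.12087323] [175.88149167 161.58798393]
```

View pics/c3.png

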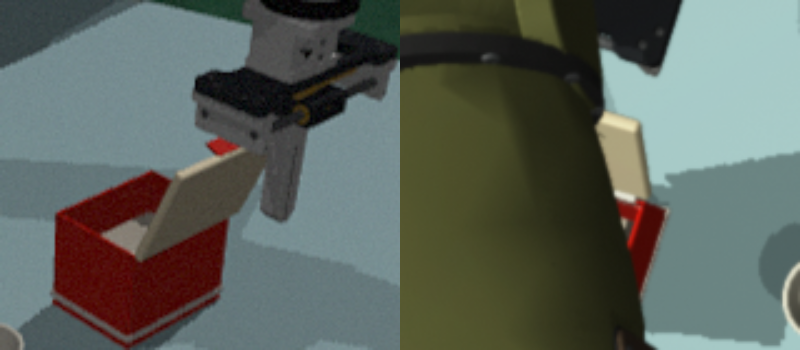

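The left half shows the shut fingers behind the lid (tip at about (410,186) in the scene view), with clearance. I'll push now.

>>> carry_out(moves="-1 -0.08 0.02 0 0 0 0; -1 -0.16 0.04 0 0 0 0; -1 -0.23 0.06 0 0 0 0; -1 -0.3 0.08 0 0 0 0; -1 -0.37 0.1 0 0 0 0")

```text
clock: 4.6
position: [0.5554, 0.2139, 0.1708]
ee_rot: [0.128, 0.992, 0.001, 0.002]
ft_force: [1.0, -1.1, 1.6]
width: 0.0007
grasp_force: 0.6
```

>>> carry_out(moves="-1 -0.06 0.015 0 0 0 0; -1 -0.12 0.03 0 0 0 0; -1 -0.18 0.05 0 0 0 0; -1 -0.24 0.06 0 0 0 0; -1 -0.24 0.06 0 0 0 0")

```text
clock: 5.22
position: [0.4945, 0.2285, 0.1686]
ee_rot: [0.128, 0.992, 0.0, 0.0]
ft_force: [1.2, -0.1, -0.8]
width: 0.0003
grasp_force: 0.0
```

```bash
python3 - <<'E'
from h import *
S=camera("scene");T=camera("top")
o=get_obs();print(o["position"],o["ft_force"],proj(S,o["position"]),proj(T,o["position"]))
a=cv2.resize(S["image"][100:240,300:460],(400,350));b=cv2.resize(T["image"][150:310,90:273],(400,350))
cv2.imwrite("pics/c4.png",np.hstack([a,b]))
E
```

```text
[0.49537095 0.22820572 0.1682651 ] [0.69210537 0.83830047 0.02369077] [356.57553281 159.24865503] [144.62467688 260.17804365]
```

View pics/c4.png

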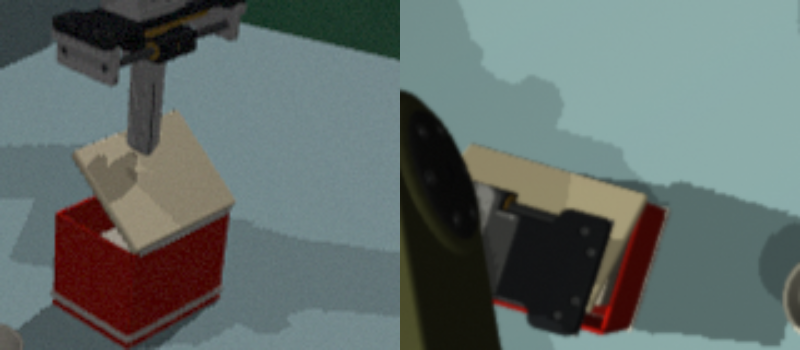

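The lid has tipped over to about 45° with the caddy in place; the tip is on its outer face. Next I follow the arc down and press.

>>> carry_out(moves="-1 -0.06 0.015 -0.03 0 0 0; -1 -0.1 0.025 -0.08 0 0 0; -1 -0.13 0.034 -0.13 0 0 0; -1 -0.13 0.034 -0.17 0 0 0; -1 -0.13 0.034 -0.2 0 0 0")

```text
clock: 5.95
position: [0.4628, 0.2366, 0.1172]
ee_rot: [0.128, 0.992, -0.0, -0.0]
ft_force: [0.5, 0.5, 0.4]
width: 0.0005
grasp_force: 0.1
```

>>> carry_out(moves="-1 0 0 -0.01 0 0 0; -1 0 0 -0.02 0 0 0; -1 0 0 -0.03 0 0 0; -1 0 0 -0.03 0 0 0; -1 0 0 -0.03 0 0 0")

```text
clock: 6.58
position: [0.4631, 0.2368, 0.1146]
ee_rot: [0.128, 0.992, 0.001, 0.001]
ft_force: [-22.7, -9.1, 48.4]
width: 0.0007
grasp_force: 24.2
```

Firmly shut at z = 0.1146, which matches the expected 0.115. I'll back off and go up.

>>> carry_out(moves="-1 0 0 0.03 0 0 0; -1 0 0 0.1 0 0 0; -1 0 0 0.3 0 0 0; -1 0 0 0.6 0 0 0; -1 0 0 0.7 0 0 0")

```text
clock: 7.2
position: [0.4632, 0.2367, 0.2886]
ee_rot: [0.128, 0.992, 0.001, 0.001]
ft_force: [0.1, 0.3, -0.4]
width: 0.0006
grasp_force: 0.0
```

>>> carry_out(moves="-1 0.15 -0.8 0 0 0 0; -1 0.15 -0.8 0 0 0 0; -1 0.15 -0.8 0 0 0 0; -1 0.15 -0.8 0 0 0 0; -1 0.15 -0.8 0 0 0 0")

```text
clock: 7.82
position: [0.5004, 0.0362, 0.2854]
ee_rot: [0.129, 0.992, 0.0, -0.0]
ft_force: [0.1, -0.3, -0.0]
width: 0.0003
grasp_force: 0.0
```

```bash
python3 - <<'E'
from h import *
np.set_printoptions(precision=4,suppress=True)
S=camera("scene");T=camera("top")
o=get_obs();print(o["position"],o["ft_force"])
for n,c in(("scene",S),("top",T)):
    for l in("lid_edge","button_top"):
        print(n,l,[(r["at"],r["conf"],atz(c,r["at"],.115 if l=="lid_edge" else .212)) for r in place_of(n,l)[:3]])
a=cv2.resize(S["image"][100:340,180:420],(400,400));b=cv2.resize(T["image"][150:390,90:330],(400,400))
cv2.imwrite("pics/c5.png",np.hstack([a,b]))
E
```

```text
[0.5001 0.0377 0.2854] [-0.2497  0.8513 -0.8961]
scene lid_edge [([335.0, 169.6], 0.62, array([0.4303, 0.2436, 0.115 ]))]
scene button_top [([254.6, 235.1], 0.67, array([ 0.5292, -0.1833,  0.212 ])), ([211.1, 210.2], 0.67, array([ 0.4194, -0.1675,  0.212 ]))]
top lid_edge [([284.4, 282.1], 0.17, array([0.4669, 0.0186, 0.115 ]))]
top button_top [([418.7, 238.9], 0.74, array([ 0.5349, -0.1763,  0.212 ])), ([410.3, 317.5], 0.65, array([ 0.422 , -0.1643,  0.212 ])), ([387.3, 250.7], 0.52, array([ 0.5165, -0.1305,  0.212 ]))]
```

View pics/c5.png

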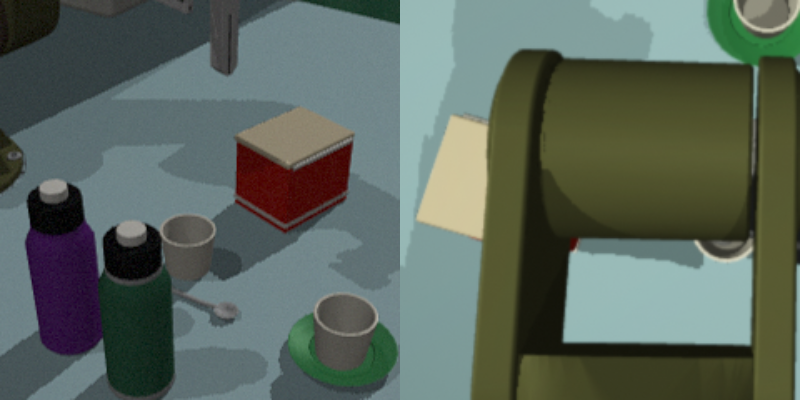

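The lid now lies level on the box, and cups, saucer and spoon are undisturbed. The green button is at scene (259,239), giving an estimate of (0.535, -0.181). The tool goes above it.

>>> carry_out(moves="-1 0.14 -0.87 0 0 0 0; -1 0.14 -0.87 0 0 0 0; -1 0.14 -0.87 0 0 0 0; -1 0.14 -0.87 0 0 0 0; -1 0.14 -0.87 0 0 0 0")

```text
clock: 8.75
position: [0.5352, -0.182, 0.2848]
ee_rot: [0.129, 0.992, 0.0, -0.0]
ft_force: [0.3, 0.9, -0.9]
width: 0.0004
grasp_force: 0.0
```

>>> carry_out(moves="-1 0 0 -0.1 0 0 0; -1 0 0 -0.15 0 0 0; -1 0 0 -0.2 0 0 0; -1 0 0 -0.2 0 0 0; -1 0 0 -0.2 0 0 0")

```text
clock: 9.38
position: [0.5354, -0.1807, 0.2361]
ee_rot: [0.128, 0.992, -0.0, 0.0]
ft_force: [0.0, 0.3, -0.3]
width: 0.0006
grasp_force: 0.0
```

```bash
python3 - <<'E'
from h import *
S=camera("scene");T=camera("top")
o=get_obs();print(o["position"],proj(S,o["position"]),proj(S,[.535,-.181,.212]))
a=cv2.resize(S["image"][180:280,200:320],(480,400));b=cv2.resize(T["image"][190:290,370:450],(320,400))
cv2.imwrite("pics/c6.png",np.hstack([a,b]))
E
```

```text
[ 0.53537389 -0.18088846  0.23611173] [257.71506877 223.41232498] [258.32694636 235.57716276]
```

View pics/c6.png

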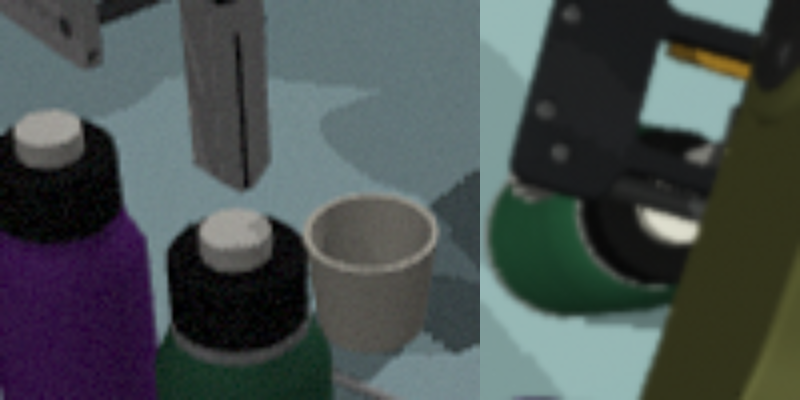

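The tip is centred over the green button, whose top shows at scene (259,236.5) against a predicted (258,235.6). I'll press.

>>> carry_out(moves="-1 0 0 -0.06 0 0 0; -1 0 0 -0.09 0 0 0; -1 0 0 -0.105 0 0 0; -1 0 0 -0.12 0 0 0; -1 0 0 -0.128 0 0 0")

```text
clock: 10.1
position: [0.5354, -0.181, 0.2042]
ee_rot: [0.128, 0.992, -0.0, 0.001]
ft_force: [-3.0, 1.1, 15.7]
width: 0.0004
grasp_force: 7.9
```

>>> carry_out(moves="-1 0 0 -0.005 0 0 0; -1 0 0 -0.005 0 0 0; -1 0 0 -0.005 0 0 0")

```text
clock: 10.48
position: [0.5358, -0.1811, 0.2042]
ee_rot: [0.128, 0.992, -0.0, 0.002]
ft_force: [-2.2, 1.7, 14.4]
width: 0.0006
grasp_force: 7.7
```

The button has bottomed at z = 0.204 with 15 N. I'll withdraw and check.

>>> carry_out(moves="-1 0 0 0.04 0 0 0; -1 0 0 0.15 0 0 0; -1 0 0 0.35 0 0 0; -1 0 0 0.35 0 0 0; -1 0 0 0.35 0 0 0")

```text
clock: 11.1
position: [0.535, -0.1808, 0.289]
ee_rot: [0.128, 0.992, 0.0, -0.0]
ft_force: [0.1, 0.0, -1.2]
width: 0.0006
grasp_force: 0.0
```

```bash
python3 - <<'E'
from h import *
S=camera("scene");o=get_obs();print(o["position"],o["ft_force"],o["clock"])
cv2.imwrite("pics/c7.png",cv2.resize(S["image"][130:350,170:430],(780,660))[:600])
E
```

```text
[ 0.53489118 -0.18073661  0.28852873] [-0.2791717  -0.3847065  -0.03647232] 11.15
```

View pics/c7.png

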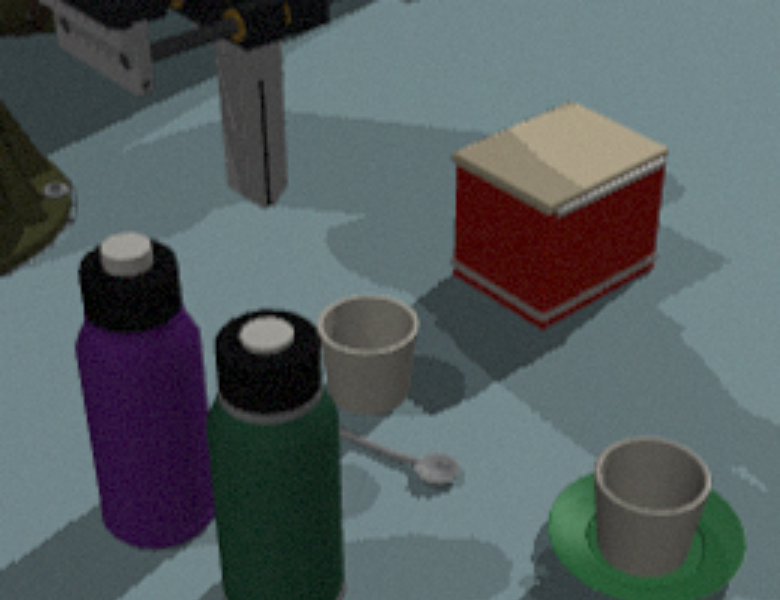

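The green button is down, clearly lower than the purple one, and the lid is shut. The fingers are clear and nothing else has moved.

```bash
python3 -c "from rig import *; print(hand_in())"
```

```text
the job is handed in; nothing more can be done
None
```

The caddy lid is fully shut and the green flask's button is pressed all the way down. In the last picture the cups, saucer and spoon look undisturbed. The job was handed in at about 11 s of the 48 s allowed, but it returned no verdict.

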